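Shut down the compressor and lock it out

ROBOT

A 7-joint arm with a two-finger parallel gripper is mounted at the origin on a cart in front of the work surface, level with it; the furniture and walls round the work are solid. World frame = base frame: x ahead of the robot, y to its left, z up, the work surface at z = 0. Lengths are in m, angles in rad, forces in N, time in s.
With the tool pointing down it reaches from about 0.4 to 0.85 m from the base axis. Payload 10.4 kg.
Tool frame: the origin (TCP) lies between the finger pads; the fingertips stand 17 mm ahead of it and the grasp point (between the pads) lies 2 mm behind it; z points along the fingers, y is the line along which they close (so a half turn about z gives the same grasp; the last joint's range is limited). The gripper opens to 85 mm and grips with 20 to 120 N. Pads are 22 mm wide; open, the fingers measure 114 mm over their backs; the gripper's body (76 mm by 85 mm) begins 54 mm behind the grasp point. The pads swing forward as they close: fully open they stand 13 mm farther back than shut.
Start: joints at [1.163, 0.332, -0.065, 1.46, 0.022, 1.35, -0.088], TCP at [0.235, -0.579, 0.248] pointing down, gripper open.
Joint ranges: [-2.6, 2.6], [-0.5, 2.12], [-1.47, 1.34], [0.16, 2.42], [-1.27, 4.41], [0.06, 2.06], [-2.6, 2.6]. Speed limits (rad/s): [2.22, 2.22, 2.79, 2.79, 3.14, 3.14, 3.14].

INTERFACE

Orientations are given as a unit quaternion [x, y, z, w].
In Python, from workcell import readout, imaging, manip gives the robot as it stands. The module is installed in compiled form; this text tells all that it offers.
- The arm moves only by the shell command python3 -m crank 'ROWS' [OPENING] [FORCE]. ROWS is JSON, a list of rows, each a list of 4 numbers: the shift along the tool's x, y, z as a fraction of full scale, then the turn about the tool's z as a fraction of full scale. In form: [[x, y, z, yaw], ...]. A call has 1 to 5 rows; each row is the pose to reach, as a shift and turn from the pose commanded when the call began, along the tool's axes at that moment; what a row does not reach only later rows make up. Full scale, the value 1, is 400 mm for a shift and 60 degrees for a turn. A row lasts 1/12 s, in which the tool goes at most 41.7 mm and 7.16 degrees, less where a joint would pass 70% of its speed; a pose out of reach is approached as far as the arm can. A call with a number of a shift or a turn outside -1 to 1 is refused whole. A call with a gripper value outside its range is refused whole. OPENING is the gripper command: -1 is shut, 1 is fully open, values between are in proportion, set as the call begins (- or left out, the last holds). The fingers move at their own pace and stop on an object; FORCE is the grip in N (left out, the last holds). Time passes only in rows, so rows that repeat a pose let the fingers close. It gives the time, the measured TCP pose, the force, the opening and the grip force at its end, in the units of the state.
- readout.get_obs(): the state, without advancing time (a new reading comes with each control period).
- imaging.camera(name): name is "scene" or "side" or "wrist"; returns a dict with "color" (420x560x3 uint8, red, green, blue), "fx", "fy", "cx", "cy" (pixels), "k1" (the pictures are not rectified: a ray, as slopes to the right and down, at radius r is drawn at 1 + k1 r^2 times it, then the intrinsics apply), "rvec" (rotation vector, rad) and "tvec" (3), from world to camera coordinates, as OpenCV has them. Camera axes: x right, y down, z forward; pixel columns grow to the right and rows downward; lengths in m; the calibration is good to about 2 mm. A picture is of the moment at which its call begins. There is no depth.
- manip.hand_in(): hands the job in; it is judged then, once.
The state is a dict: "clock": time; "joint_pos": joint angles; "joint_velocities": joint speeds; "tau": joint torques, N m; "position": TCP position; "ee_rot": TCP orientation; "ft_force": force on the tool from outside, world axes, zero at the start; "torque": the same for the moment, N m; "grip_width": opening from 0.0 (shut) to 1.0 (fully open); "grasp_force": force on a finger pad.
Only numpy, scipy, OpenCV 4.12 (cv2) and the standard library are available. Lean on these libraries where they do the work, as an engineer would, in place of code of your own. Each camera call takes 0.05 s, during which the arm holds its last target. There are 200 camera calls.

TASK

Shut down the compressor at the bench control station: press the yellow button, then the blue one, then the red one, one at a time, each fully down and let up again, and leave the green start button alone. Then lock the station out: push the red snap hook onto the upright bar of the steel staple at the station's side until its gate flicks shut behind the bar, and leave it lying flat there. Do not disturb the other things on the bench.

Things in the scene. Friction and masses are not known exactly. Their poses are not given: they have to be found in the camera images.
- station: control station of the compressor, fixed to the bench: grey box 132 x 132 mm, 56 mm high, with four coloured push buttons in a square on its top, 60 mm apart centre to centre (which colour sits where varies). Origin under its centre on the bench, z up, x and y along its sides; the cable stub is on its +x side, the lockout staple on its -y side.
- staple_bar (a point): upright bar of the lockout staple, a round steel bar 8 mm thick: it runs 66 mm out of the station's -y side, 40 mm above the bench, bends down and ends on the bench (a closed loop). This point: on the upright's axis, 8 mm above the bench; station frame (20, -132, 8) mm. The hook is pushed on along the station's +y, lying on or just above the bench
- yellow (a joint): travel of the spring push button with a round yellow cap, 26 mm across, on a round black housing on top of the control station. 0 is up, 0.006 m is fully down; it counts as pressed beyond 0.0045 m. The spring needs about 5 N at the bottom and lifts the cap again when let go.
- yellow_top (a point): centre of the top face of the yellow cap, 78 mm above the bench when up (10 mm above the 42 mm wide, 12 mm high round housing); pressed straight down.
- blue (a joint): travel of the spring push button with a round blue cap, 26 mm across, on a round black housing on top of the control station. 0 is up, 0.006 m is fully down; it counts as pressed beyond 0.0045 m. The spring needs about 5 N at the bottom and lifts the cap again when let go.
- blue_top (a point): centre of the top face of the blue cap, 78 mm above the bench when up (10 mm above the 42 mm wide, 12 mm high round housing); pressed straight down.
- red (a joint): travel of the spring push button with a round red cap, 26 mm across, on a round black housing on top of the control station. 0 is up, 0.006 m is fully down; it counts as pressed beyond 0.0045 m. The spring needs about 5 N at the bottom and lifts the cap again when let go.
- red_top (a point): centre of the top face of the red cap, 78 mm above the bench when up (10 mm above the 42 mm wide, 12 mm high round housing); pressed straight down.
- green (a joint): travel of the spring push button with a round green cap, 26 mm across, on a round black housing on top of the control station. This is the START button: leave it alone. 0 is up, 0.006 m is fully down; it counts as pressed beyond 0.0045 m. The spring needs about 5 N at the bottom and lifts the cap again when let go.
- green_top (a point): centre of the top face of the green cap, 78 mm above the bench when up (10 mm above the 42 mm wide, 12 mm high round housing); pressed straight down.
- hook: red lockout snap hook, loose, 120 g, flat on the bench, 165 x 46 mm, 16 mm thick. Origin under the middle of its grip; x along it to its mouth, z up. Grip 20 mm wide (y), free from x = -25 to 29 mm; a tag behind. In front a fork: throat y = -15 to 15 mm between two prongs, x = 38 mm (bottom) to 83 mm (mouth, shut by a gate); the nose of the -y prong flares out to x = 101 mm
- hook_grip (a point): middle of the hook's grip, 8 mm above its underside (hook frame 0, 0, 8 mm).
- hook_throat (a point): point deep in the hook's throat where the bar belongs (hook frame 46, 0, 8 mm).
- gate (a joint): sprung steel gate, 33 mm long, across the hook's mouth, hinged at the tip of the +y prong (hook frame 83, 19 mm). 0 is shut (straight across to the nose); it swings inwards only, to 1.5 rad. Pushing the hook onto the bar swings it in with about 2 to 4 N; it flicks shut by itself once the bar is past its end, with the bar's axis at about x = 42 to 48 mm in the hook frame
- tape_roll: bystander: roll of green tape lying flat, 62 mm across, 19 mm high, loose. Origin under its centre.
- tape_measure: bystander: yellow tape measure, 79 x 38 mm, 62 mm high, loose. Origin under its middle.
- screw_tin: bystander: open tin of screws, 74 mm across, 75 mm high, loose. Origin under its centre.

How it is judged:
By the outcome, as a careful person would: the job done as asked, in the order asked, and still so for the second after the job is handed in, with the robot touching nothing.
It also fails if it takes over 48 s, if anything falls off the work surface, if the arm or the gripper's body presses on something with over 40 N, if the wrist force passes 120 N, or if a joint passes its speed limit or range.

## Working session

There is one attempt and no reset: what is moved stays moved. The work goes in short steps, Python scripts to look and compute and a shell command to move; the robot and the scene stay as the last step left them, time stands still between calls to the robot, and variables do not carry over. Pictures are saved under pics/ and viewed, at most 10 in all, crops included, and the job is handed in when it is done.

```bash
mkdir -p pics
cat > h.py <<'E'
import numpy as np, cv2, json
from workcell import readout, imaging, manip
from scipy.spatial.transform import Rotation as R
def snap(n,f=None):
    c=imaging.camera(n); 
    if f: cv2.imwrite(f,c["color"][:,:,::-1])
    return c
def ray(c,u,v):
    x=(u-c["cx"])/c["fx"]; y=(v-c["cy"])/c["fy"]; a,b=x,y
    for _ in range(20):
        s=1+c["k1"]*(a*a+b*b); a,b=x/s,y/s
    M=cv2.Rodrigues(np.array(c["rvec"],float))[0]; t=np.array(c["tvec"],float).ravel()
    return -M.T@t, M.T@np.array([a,b,1])
def pz(c,u,v,z):
    o,d=ray(c,u,v); return o+d*(z-o[2])/d[2]
def proj(c,P):
    M=cv2.Rodrigues(np.array(c["rvec"],float))[0]; p=M@np.asarray(P,float)+np.array(c["tvec"],float).ravel()
    a,b=p[:2]/p[2]; s=1+c["k1"]*(a*a+b*b); return np.array([c["fx"]*a*s+c["cx"],c["fy"]*b*s+c["cy"]])
def totool(P):
    o=readout.get_obs(); return R.from_quat(o["ee_rot"]).inv().apply(np.asarray(P)-o["position"])/0.4
E
python3 - <<'E'
from h import *
import pickle
C={}
for n in("scene","side","wrist"):
    C[n]=snap(n)
pickle.dump(C,open("c0.pkl","wb"))
cv2.imwrite("pics/a.png",cv2.resize(C["scene"]["color"][:,:,::-1],(800,600)))
cv2.imwrite("pics/b.png",cv2.resize(C["side"]["color"][:,:,::-1],(800,600)))
o=readout.get_obs();print({k:np.round(v,3) for k,v in o.items()})
for n in C: print(n,ray(C[n],280,210))
E
```

```text
{'clock': np.float64(0.15), 'joint_pos': array([ 1.163,  0.333, -0.065,  1.461,  0.022,  1.35 , -0.088]), 'joint_velocities': array([ 0.   , -0.001, -0.001, -0.003,  0.001, -0.001,  0.001]), 'tau': array([ 1.0000e-03, -6.2583e+01,  4.9000e-02, -3.9185e+01,  1.6000e-02,
        8.0000e-03,  0.0000e+00]), 'position': array([ 0.235, -0.579,  0.248]), 'ee_rot': array([ 0.982,  0.191, -0.   , -0.001]), 'ft_force': array([ 1.1  , -0.326, -0.165]), 'torque': array([ 0.064, -0.043, -0.002]), 'grasp_force': np.float64(0.0), 'grip_width': np.float64(1.0)}
scene (array([-0.32283097,  0.24738979,  1.22662958]), array([ 0.5681489 , -0.22989425, -0.79033145]))
side (array([-0.79032113, -0.2264701 ,  0.8091793 ]), array([ 0.86912279,  0.08371797, -0.48755533]))
wrist (array([ 0.3000024 , -0.55486901,  0.37395083]), array([-0.2509662 , -0.103925  , -0.96242293]))
```

View pics/a.png

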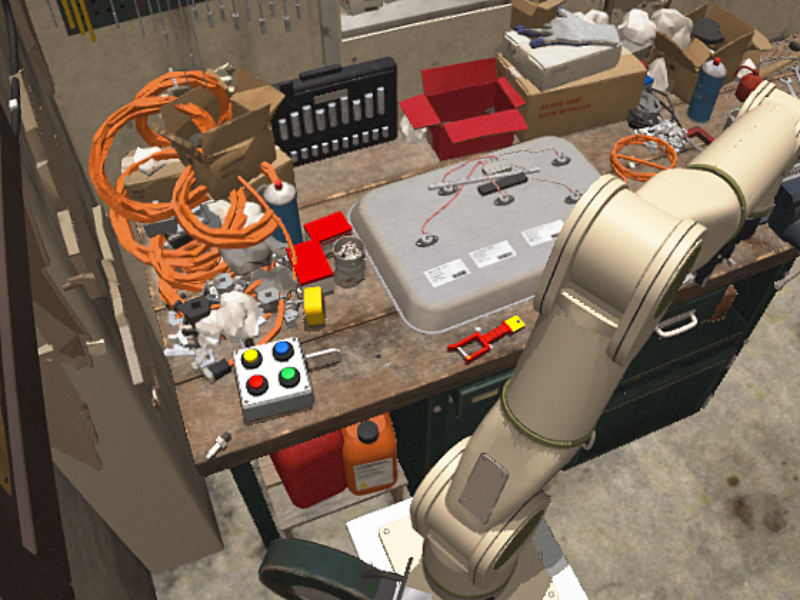

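View pics/b.png

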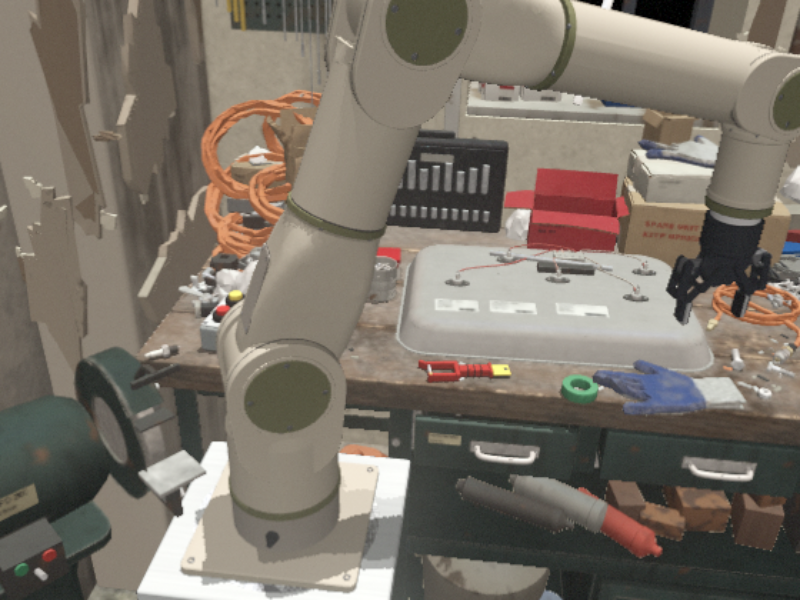

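The scene view shows the station at about (275,380), yellow back-left, blue back-right, red front-left and green front-right. Its staple is on the right at (325,355), and the hook lies at (485,340) with its mouth to the left. I'll enlarge these next.

Run:
```python
from h import *
import pickle
C=pickle.load(open("c0.pkl","rb"))
im=C["scene"]["color"][:,:,::-1]
a=cv2.resize(im[220:300,150:250],(800,600)[:1]+(640,),interpolation=cv2.INTER_CUBIC)[:600]
b=cv2.resize(im[215:260,305:375],(784,504),interpolation=cv2.INTER_CUBIC)
cv2.imwrite("pics/c.png",a);cv2.imwrite("pics/d.png",b)
```

```text
(no output)
```

View pics/c.png

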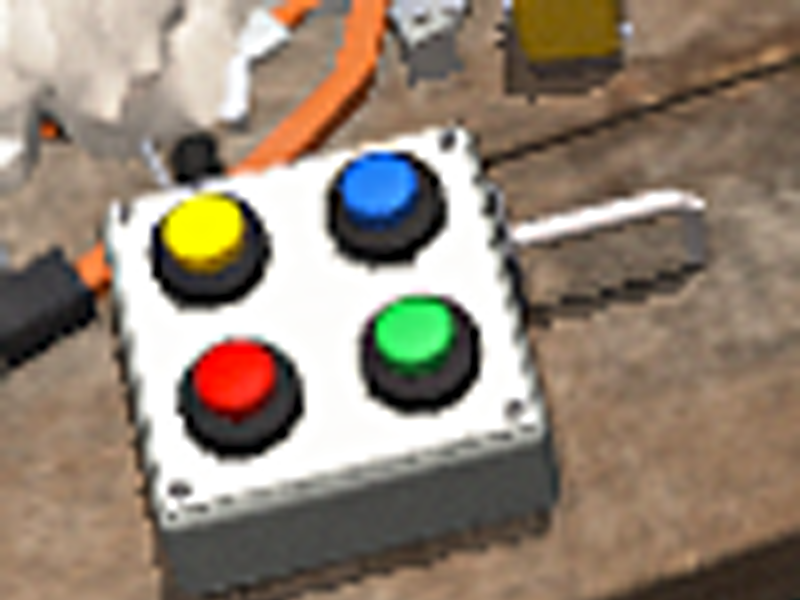

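View pics/d.png

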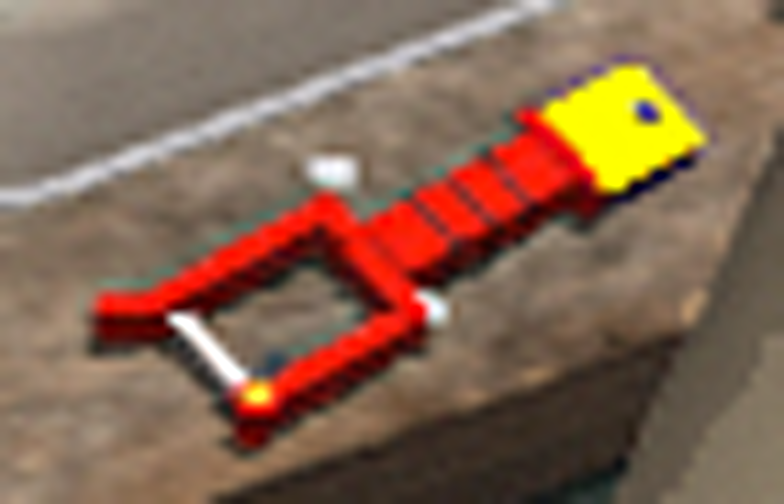

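The crops show the caps at yellow (203,228), blue (380,183), red (235,372) and green (415,328), and the staple's corner at (690,200). On the hook, the gate pivot is at (257,393), the nose tip at (100,300) and the tag end at about (672,103).

Run:
```python
from h import *
import pickle
C=pickle.load(open("c0.pkl","rb"))["scene"]
A=lambda u,v,z:pz(C,150+(u+.5)/8-.5,220+(v+.5)/8-.5,z)
B=lambda u,v,z:pz(C,305+(u+.5)/11.2-.5,215+(v+.5)/11.2-.5,z)
bt={k:A(*p,.078) for k,p in dict(Y=(203,228),B=(380,183),R=(235,372),G=(415,328)).items()}
for k in bt: print(k,bt[k].round(4))
c=sum(bt.values())/4
ex=(bt["Y"]+bt["B"]-bt["R"]-bt["G"])/2; ey=(bt["Y"]+bt["R"]-bt["B"]-bt["G"])/2
th=np.arctan2(ex[1],ex[0]); th2=np.arctan2(ey[1],ey[0])-np.pi/2
print("st",c.round(4),np.degrees([th,th2]),np.linalg.norm(ex),np.linalg.norm(ey))
t=(th+th2)/2;M=R.from_euler("z",t).as_matrix()
print("bar",(c*[1,1,0]+M@[.02,-.132,.008]).round(4),"seen corner",A(690,200,.040).round(4), A(695,262,0).round(4))
for n,p in dict(pivot=(257,393),nose=(100,300),tagend=(672,103),forkR=(328,203),forkL=(418,302),mid=(373,252)).items(): print(n,B(*p,.016).round(4))
```

```text
Y [0.4914 0.2209 0.078 ]
B [0.4863 0.1605 0.078 ]
R [0.4329 0.2262 0.078 ]
G [0.4269 0.1665 0.078 ]
st [0.4594 0.1935 0.078 ] [-5.49145338 -5.2930394 ] 0.05919981143183883 0.06028281669058751
bar [0.4669 0.0602 0.008 ] seen corner [0.4655 0.0604 0.04  ] [0.4665 0.0612 0.    ]
pivot [ 0.3673 -0.1738  0.016 ]
nose [ 0.4079 -0.1494  0.016 ]
tagend [ 0.4066 -0.3121  0.016 ]
forkR [ 0.4126 -0.2156  0.016 ]
forkL [ 0.3763 -0.2232  0.016 ]
mid [ 0.3945 -0.2195  0.016 ]
```

```bash
cat > t.py <<'E'
import sys
from h import *
# usage: t.py x y z toolx_angle_deg -> tool shift fraction & yaw fraction
P=[float(v) for v in sys.argv[1:5]]
o=readout.get_obs(); r=R.from_quat(o["ee_rot"]); X=r.as_matrix()[:,0]; a=np.degrees(np.arctan2(X[1],X[0]))
print("t",round(float(o["clock"]),2),"pos",o["position"].round(4),"ang",round(a,2),"F",o["ft_force"].round(1),"grip",round(float(o["grip_width"]),3),"zaxis",r.as_matrix()[:,2].round(3),"->",totool(P[:3]).round(4),"yaw",round(-(P[3]-a)/60,3))
E
python3 -m crank '[[0.35,-0.3,0,-0.6],[0.35,-0.3,0,-0.6],[0.35,-0.3,0,-0.6],[0.35,-0.3,0,-0.6],[0.35,-0.3,0,-0.6]]'; python3 t.py .40 -.25 .28 97.4
```

```text
clock: 0.57
position: [0.3224, -0.4105, 0.2484]
ee_rot: [0.872, 0.489, 0.001, -0.0]
ft_force: [1.2, -0.1, 0.3]
grip_width: 1.0
grasp_force: 0.0
t 0.57 pos [ 0.3224 -0.4105  0.2484] ang 58.53 F [ 1.2 -0.1  0.3] grip 1.0 zaxis [ 0.001  0.001 -1.   ] -> [ 0.4436 -0.044  -0.0784] yaw -0.648
```

```bash
python3 -m crank '[[0.44,-0.04,0,-0.65],[0.44,-0.04,0,-0.65],[0.44,-0.04,0,-0.65],[0.44,-0.04,0,-0.65],[0.44,-0.04,0,-0.65]]' -1 |head -1;python3 -m crank '[[0,0,0,-0.05],[0,0,0,-0.05]]'|head -2
python3 - <<'E'
from h import *
import pickle
c=snap("wrist"); pickle.dump(c,open("c1.pkl","wb"))
cv2.imwrite("pics/e.png",cv2.resize(c["color"][:,:,::-1],(800,600)))
E
python3 t.py .4914 .2209 .13 92
```

```text
clock: 0.98
clock: 1.15
position: [0.3998, -0.257, 0.2483]
t 1.2 pos [ 0.3994 -0.2579  0.2482] ang 96.62 F [0.2 0.5 0.1] grip 0.001 zaxis [-0. -0. -1.] -> [1.1624 0.3666 0.2953] yaw 0.077
```

View pics/e.png

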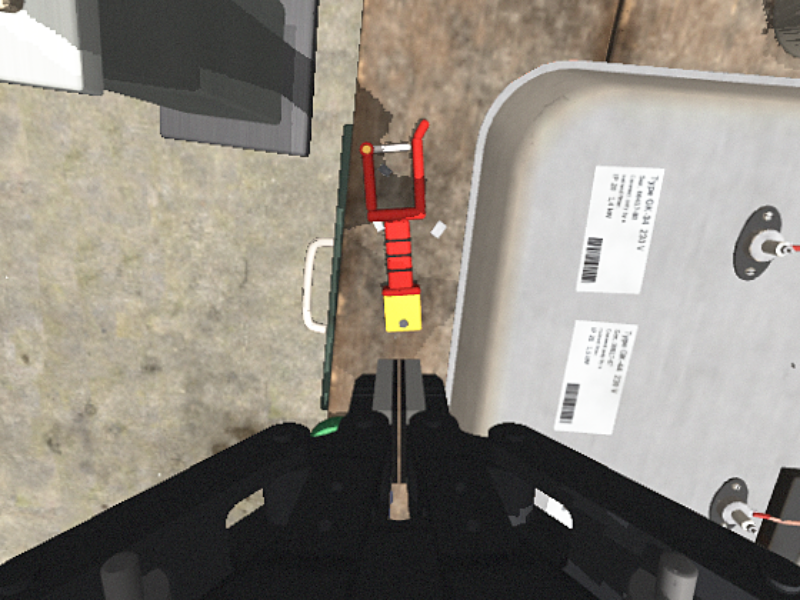

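The wrist view from above shows the hook's gate pivot at (367,149), nose tip at (424,122), fork back corners at (369,219) and (424,216), and tag end corners at (386,331) and (421,331). The next step is the buttons.

```bash
python3 - <<'E'
from h import *
import pickle
c=pickle.load(open("c1.pkl","rb"))
B=lambda u,v,z=.016:pz(c,(u+.5)*.7-.5,(v+.5)*.7-.5,z)[:2]
for p in [(367,149),(424,122),(369,219),(424,216),(404,331),(386,331),(421,331),(400,288),(398,222)]: print(p,B(*p).round(4))
ax=(B(369,219)+B(424,216))/2-B(404,331,.008)
print(np.degrees(np.arctan2(*ax[::-1])))
ax=B(398,222)-B(400,288); print(np.degrees(np.arctan2(*ax[::-1])))
E
python3 -m crank '[[0.5,0.16,0.06,0.08],[0.5,0.16,0.06,0.08],[0.5,0.16,0.06,0.08],[0.5,0.16,0.06,0.08],[0.5,0.16,0.06,0.08]]' -1 |head -1
python3 -m crank '[[0.5,0.16,0.06,0],[0.5,0.16,0.06,0],[0.5,0.16,0.06,0],[0.5,0.16,0.06,0],[0.5,0.16,0.06,0]]' |head -1
python3 t.py .4914 .2209 .13 84.6
```

```text
(367, 149) [ 0.3661 -0.1762]
(424, 122) [ 0.4057 -0.1525]
(369, 219) [ 0.3729 -0.2272]
(424, 216) [ 0.4151 -0.2197]
(404, 331) [ 0.4115 -0.3155]
(386, 331) [ 0.3966 -0.3173]
(421, 331) [ 0.4256 -0.3137]
(400, 288) [ 0.4037 -0.2792]
(398, 222) [ 0.3956 -0.2267]
100.72663419817809
98.74646725903527
clock: 1.62
clock: 2.03
t 2.03 pos [0.4965 0.145  0.2008] ang 91.56 F [ 1.3 -1.   0.2] grip 0.0 zaxis [ 0.001 -0.    -1.   ] -> [ 0.1901 -0.0076  0.1769] yaw 0.116
```

```bash
python3 -m crank '[[0.19,-0.008,0.17,0.116],[0.19,-0.008,0.17,0.116],[0.19,-0.008,0.17,0.116],[0.19,-0.008,0.17,0.116]]' |head -1
python3 -m crank '[[0,0,0.03,0],[0,0,0.03,0]]' |head -1
python3 t.py .4914 .2209 .0885 84.6
```

```text
clock: 2.37
clock: 2.53
t 2.53 pos [0.4902 0.2183 0.1191] ang 84.73 F [ 0.2 -0.5  0. ] grip 0.002 zaxis [-0.002 -0.001 -1.   ] -> [0.0069 0.0026 0.0766] yaw 0.002
```

```bash
python3 -m crank '[[0.006,0.002,0.04,0],[0.006,0.002,0.06,0],[0.006,0.002,0.07,0],[0.006,0.002,0.07,0]]' |grep -E "clock|pos|force"
python3 -m crank '[[0,0,0.004,0],[0,0,0.0065,0],[0,0,0.0065,0]]' |grep -E "clock|pos|force"
python3 t.py .4914 .2209 .0885 84.6
```

```text
clock: 2.87
position: [0.4916, 0.2209, 0.0927]
ft_force: [-0.8, -2.8, 2.9]
grasp_force: 1.4
clock: 3.12
position: [0.4917, 0.2219, 0.0909]
ft_force: [1.2, -3.1, 3.4]
grasp_force: 1.9
t 3.12 pos [0.4917 0.2219 0.0909] ang 84.87 F [ 1.2 -3.1  3.4] grip 0.003 zaxis [ 0.001 -0.001 -1.   ] -> [-0.0026 -0.0006  0.006 ] yaw 0.004
```

```bash
python3 -m crank '[[0,0,0.006,0],[0,0,0.009,0],[0,0,0.009,0],[0,0,0.009,0]]' |grep -E "clock|pos|force"
python3 -m crank '[[0,0,0.005,0],[0,0,0.005,0],[0,0,0.005,0]]' |grep -E "clock|pos|force"
```

```text
clock: 3.45
position: [0.4919, 0.2223, 0.0888]
ft_force: [-7.7, -8.4, 24.6]
grasp_force: 12.4
clock: 3.7
position: [0.4921, 0.2224, 0.0884]
ft_force: [-13.9, -12.2, 45.0]
grasp_force: 22.4
```

```bash
python3 -m crank '[[0,0,-0.04,0],[0,0,-0.06,0],[0,0,-0.06,0]]' |grep -E "clock|force"
python3 -m crank '[[-0.14,0,0,0],[-0.15,0,0,0],[-0.15,0,0,0],[-0.15,0,0,0]]' |grep -E "clock"
python3 t.py .4863 .1605 .0888 84.6
```

```text
clock: 3.95
ft_force: [-0.6, 0.6, 0.9]
grasp_force: 0.0
clock: 4.28
t 4.28 pos [0.4856 0.1615 0.108 ] ang 84.79 F [-0.5  0.1 -0.2] grip -0.0 zaxis [-0.001 -0.    -1.   ] -> [-0.0024  0.002   0.048 ] yaw 0.003
```

```bash
python3 -m crank '[[-0.002,0.002,0.02,0],[-0.002,0.002,0.035,0],[-0.002,0.002,0.044,0],[-0.002,0.002,0.05,0],[-0.002,0.002,0.05,0]]' |grep -E "clock|pos|force"
python3 -m crank '[[0,0,0.002,0],[0,0,0.002,0],[0,0,0.002,0]]' |grep -E "clock|pos|force"
```

```text
clock: 4.7
position: [0.4865, 0.1627, 0.0891]
ft_force: [-2.1, -0.0, 8.4]
grasp_force: 4.3
clock: 4.95
position: [0.4866, 0.1627, 0.0889]
ft_force: [-5.6, -1.0, 18.5]
grasp_force: 9.1
```

Blue is down on its stop. Next I release it and go to red at (0.433, 0.226).

```bash
python3 -m crank '[[0,0,-0.04,0],[0,0,-0.052,0],[0,0,-0.052,0]]' |grep -E "clock|force"
python3 t.py .4329 .2262 .1088 84.6
```

```text
clock: 5.2
ft_force: [-0.9, 0.4, 0.7]
grasp_force: 0.0
t 5.2 pos [0.487  0.1625 0.1095] ang 84.95 F [-0.9  0.4  0.7] grip -0.0 zaxis [ 0.002  0.    -1.   ] -> [ 0.1468 -0.1489  0.0016] yaw 0.006
```

```bash
python3 -m crank '[[0.147,-0.149,0,0],[0.147,-0.149,0,0],[0.147,-0.149,0,0],[0.147,-0.149,0,0]]' |grep -E "clock"
python3 t.py .4329 .2262 .0888 84.6
```

```text
clock: 5.53
t 5.53 pos [0.4306 0.2275 0.1082] ang 85.19 F [ 1.  -1.2 -0.3] grip -0.0 zaxis [-0.001 -0.    -1.   ] -> [-0.0027  0.0059  0.0485] yaw 0.01
```

```bash
python3 -m crank '[[-0.003,0.004,0.02,0],[-0.003,0.004,0.035,0],[-0.003,0.004,0.044,0],[-0.003,0.004,0.05,0],[-0.003,0.004,0.05,0]]' |grep -E "clock|pos|force"
python3 -m crank '[[0,0,0.002,0],[0,0,0.002,0],[0,0,0.002,0]]' |grep -E "clock|pos|force"
```

```text
clock: 5.95
position: [0.4347, 0.2231, 0.089]
ft_force: [-1.8, -4.7, 12.2]
grasp_force: 5.8
clock: 6.2
position: [0.4348, 0.2231, 0.0888]
ft_force: [-5.5, -7.9, 20.9]
grasp_force: 10.8
```

```bash
python3 -m crank '[[0,0,-0.04,0],[0,0,-0.12,0],[0,0,-0.2,0],[0,0,-0.3,0],[0,0,-0.3,0]]' -0.1 |grep -E "clock|force"
python3 t.py .455 -.01 .23 84.6
```

```text
clock: 6.62
ft_force: [0.1, 1.0, -0.1]
grasp_force: 0.0
t 6.62 pos [0.4365 0.2256 0.214 ] ang 84.87 F [ 0.1  1.  -0.1] grip 0.451 zaxis [ 0.008  0.003 -1.   ] -> [-0.5824  0.0991 -0.0412] yaw 0.004
```

```bash
python3 -m crank '[[-0.58,0.1,-0.02,0],[-0.58,0.1,-0.02,0],[-0.58,0.1,-0.02,0],[-0.58,0.1,-0.02,0],[-0.58,0.1,-0.02,0]]' |grep -E "clock"
python3 -m crank '[[-0.06,0,0,0],[-0.06,0,0,0],[-0.06,0,0,0]]' |grep -E "clock"
python3 - <<'E'
from h import *
import pickle
c=snap("wrist"); pickle.dump(c,open("c2.pkl","wb"))
cv2.imwrite("pics/f.png",cv2.resize(c["color"][:,:,::-1],(800,600)))
E
python3 t.py .398 -.2555 .12 98.5
```

```text
clock: 7.03
clock: 7.28
t 7.33 pos [ 0.4487 -0.0075  0.2147] ang 84.81 F [-0.6  0.5  0.4] grip 0.45 zaxis [-0.001  0.    -1.   ] -> [-0.629  -0.0701  0.2365] yaw -0.228
```

View pics/f.png

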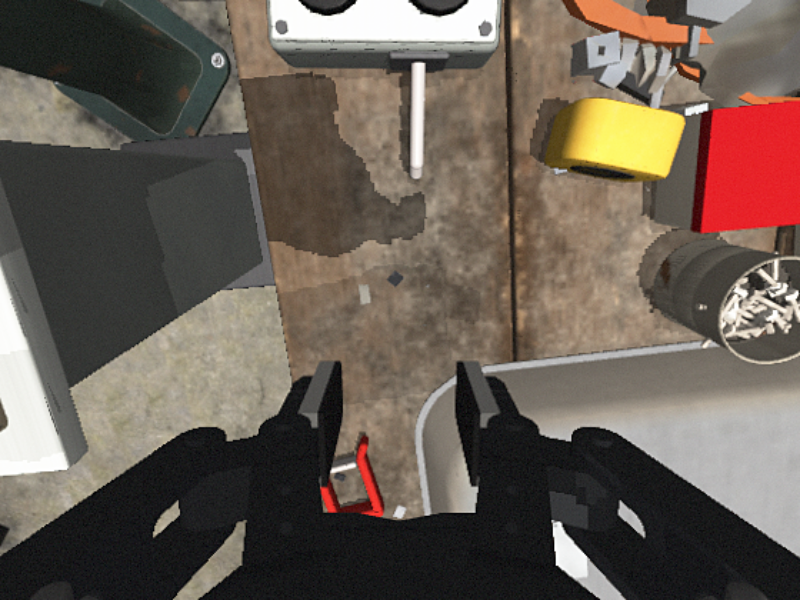

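The view from near the bar shows the staple's arm running from (417,62) to its end at (417,178). The tray corner is at (430,395) and the bench edge on the left, around column 270.

```bash
python3 - <<'E'
from h import *
import pickle
c=pickle.load(open("c2.pkl","rb"))
B=lambda u,v,z:pz(c,(u+.5)*.7-.5,(v+.5)*.7-.5,z)[:2].round(4)
print(B(417,178,.040),B(417,62,.044),B(417,168,.044),"tray",B(420,420,.02),B(450,376,.02),B(485,362,.02),"edge",B(285,350,0))
E
python3 -m crank '[[-0.5,-0.06,0.1,-0.23],[-0.5,-0.06,0.1,-0.23],[-0.5,-0.06,0.1,-0.23],[-0.5,-0.06,0.1,-0.23],[-0.5,-0.06,0.1,-0.23]]' |grep -E "clock"
python3 t.py .398 -.2555 .12 98.5
```

```text
[0.4665 0.0539] [0.4716 0.1191] [0.4669 0.06  ] tray [ 0.4547 -0.1305] [ 0.4807 -0.0949] [ 0.5079 -0.0857] edge [ 0.3518 -0.0696]
clock: 7.75
t 7.75 pos [ 0.4092 -0.195   0.1767] ang 98.88 F [ 1.1 -0.1 -0. ] grip 0.449 zaxis [ 0. -0. -1.] -> [-0.1452 -0.051   0.1417] yaw 0.006
```

```bash
python3 -m crank '[[-0.145,-0.05,0.14,0],[-0.145,-0.05,0.14,0],[-0.145,-0.05,0.14,0],[-0.145,-0.05,0.14,0]]' |grep -E "clock"
python3 -m crank '[[0,0,0.03,0],[0,0,0.03,0]]' |grep -E "clock"
python3 - <<'E'
from h import *
import pickle
c=snap("wrist"); pickle.dump(c,open("c3.pkl","wb"))
cv2.imwrite("pics/g.png",cv2.resize(c["color"][:,:,::-1],(800,600)))
E
python3 t.py .398 -.2555 .02 98.5
```

```text
clock: 8.08
clock: 8.25
t 8.3 pos [ 0.399  -0.2532  0.109 ] ang 98.86 F [-0.6  0.   0.9] grip 0.447 zaxis [-0.     0.001 -1.   ] -> [-0.0056 -0.0032  0.2226] yaw 0.006
```

View pics/g.png

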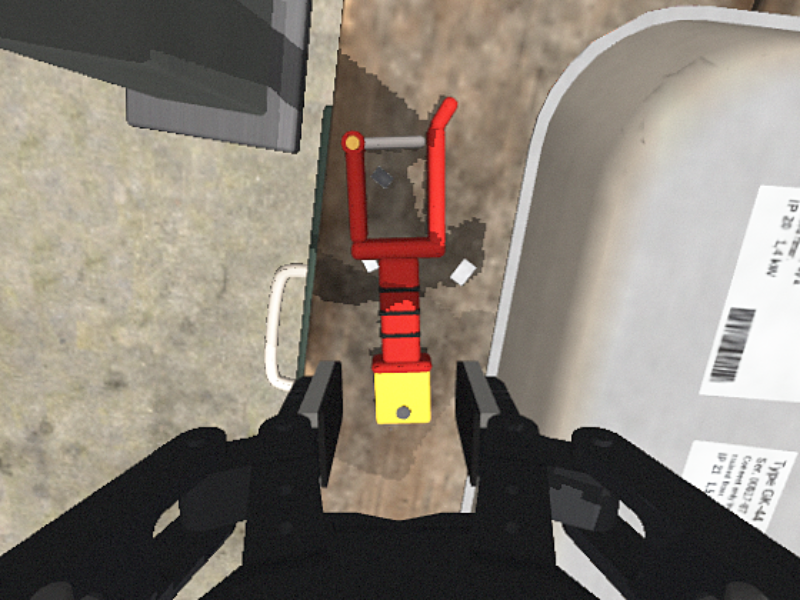

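The hook lies between the fingers: its grip spans rows 258 to 358 and is centred at about column 400. The tray rim on the right is clear of the fingers.

```bash
python3 - <<'E'
from h import *
import pickle
c=pickle.load(open("c3.pkl","rb"))
B=lambda u,v,z=.016:pz(c,(u+.5)*.7-.5,(v+.5)*.7-.5,z)[:2]
a,b=B(399,258),B(401.5,358)
d=b-a; print(a,b,np.linalg.norm(d),np.degrees(np.arctan2(*-d[::-1])),(a+b)/2, B(352,142))
E
python3 -m crank '[[-0.006,-0.003,0.1,0],[-0.006,-0.003,0.16,0],[-0.006,-0.003,0.2,0],[-0.006,-0.003,0.2,0]]' |grep -E "clock"
python3 t.py .398 -.2555 .02 98.5
```

```text
[ 0.3947731  -0.22525464] [ 0.40419186 -0.27676054] 0.052360009157373356 100.36304362746387 [ 0.39948248 -0.25100759] [ 0.36549413 -0.17613321]
clock: 8.63
t 8.63 pos [ 0.3966 -0.2555  0.0271] ang 98.81 F [-1.  -0.  -0.7] grip 0.453 zaxis [-0.003  0.003 -1.   ] -> [-0.0005  0.0035  0.0178] yaw 0.005
```

```bash
python3 -m crank '[[0.004,0.004,0.01,-0.01],[0.004,0.004,0.014,-0.01],[0.004,0.004,0.014,-0.01]]' |grep -E "clock|pos|ft"
python3 -m crank '[[0,0,0,0],[0,0,0,0],[0,0,0,0],[0,0,0,0],[0,0,0,0]]' -1 50 |grep -E "clock|force|grip|pos"
```

```text
clock: 8.88
position: [0.3998, -0.2556, 0.0246]
ft_force: [-0.2, 0.9, 0.4]
clock: 9.3
position: [0.3995, -0.256, 0.0247]
ft_force: [-1.3, 2.2, 7.1]
grip_width: 0.211
grasp_force: 49.2
```

```bash
python3 -m crank '[[0,0,-0.03,0],[0,0,-0.08,0],[0,0,-0.12,0],[0,0,-0.12,0]]' |grep -E "clock|force|grip|pos"
python3 t.py .4565 -.055 .07 84.3
```

```text
clock: 9.63
position: [0.4004, -0.2567, 0.0747]
ft_force: [0.6, -0.3, -1.8]
grip_width: 0.216
grasp_force: 49.4
t 9.63 pos [ 0.4004 -0.2567  0.0747] ang 99.3 F [ 0.6 -0.3 -1.8] grip 0.216 zaxis [ 0.004 -0.003 -1.   ] -> [0.4749 0.2198 0.0108] yaw 0.25
```

```bash
python3 -m crank '[[0.08,0.015,-0.05,0.05],[0.18,0.035,-0.05,0.1],[0.28,0.06,-0.05,0.15],[0.38,0.08,-0.05,0.2],[0.42,0.09,-0.05,0.25]]' |grep -E "clock"
python3 -m crank '[[0,0,0,0],[0,0,0,0]]' |grep -E "clock"
python3 t.py .4565 -.055 .07 84.3
```

```text
clock: 10.05
clock: 10.22
t 10.22 pos [ 0.407  -0.0834  0.0913] ang 84.46 F [ 0.  -0.7 -1.7] grip 0.212 zaxis [ 0.    -0.001 -1.   ] -> [0.0826 0.1162 0.0533] yaw 0.003
```

```bash
python3 -m crank '[[0.04,0.06,0.03,0],[0.066,0.115,0.05,0],[0.066,0.115,0.05,0],[0.066,0.115,0.05,0],[0.066,0.115,0.05,0]]' |grep -E "clock"
python3 - <<'E'
from h import *
import pickle
c=snap("wrist"); s=snap("scene"); pickle.dump((c,s),open("c4.pkl","wb"))
cv2.imwrite("pics/h.png",cv2.resize(c["color"][:,:,::-1],(800,600)))
E
python3 t.py .4565 -.055 .0247 84.6
```

```text
clock: 10.63
t 10.73 pos [ 0.4549 -0.0635  0.0714] ang 84.23 F [ 0.6 -0.3 -1. ] grip 0.214 zaxis [-0.    -0.001 -1.   ] -> [0.0215 0.002  0.1168] yaw -0.006
```

View pics/h.png

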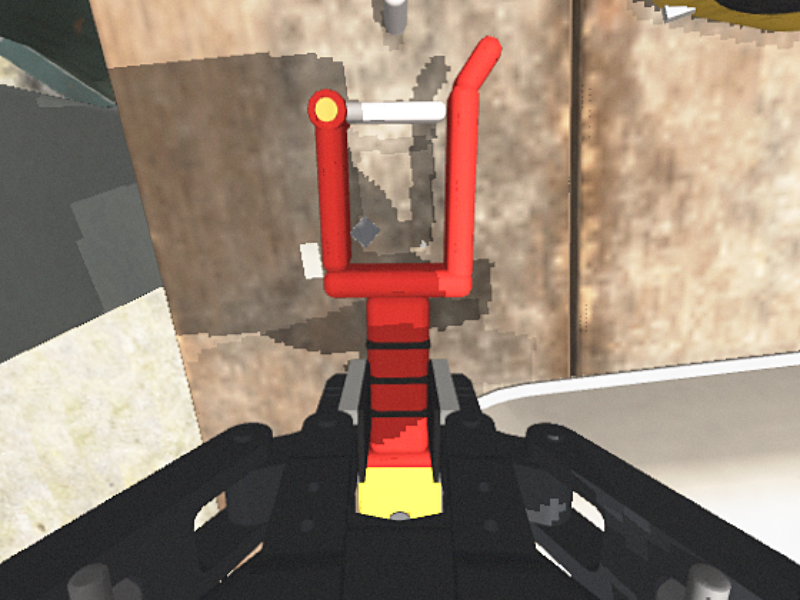

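The hook is held straight, with its gate across row 110, pivot at (326,109) and throat centre at about column 398. The bar is ahead of it at column 396.

Run:
```python
from h import *
import pickle
c,s=pickle.load(open("c4.pkl","rb"))
o=readout.get_obs();r=R.from_quat(o["ee_rot"]).inv();z=o["position"][2]-.0247+.016
T=lambda u,v,zz=z:(r.apply(pz(c,(u+.5)*.7-.5,(v+.5)*.7-.5,zz)-o["position"])*1000).round(1)
for n,p in dict(pivot=(326,109),noseR=(478,90),tip=(492,45),baseL=(326,285),baseR=(470,285),rearcollar=(400,462)).items(): print(n,T(*p))
print("bar from scene est",(r.apply([.467,.0597,.0]-o["position"])*1000).round(1),"wrist:",T(397,30,.036))
```

```text
pivot [ 84.5 -19.3   8.7]
noseR [89.3 22.   8.6]
tip [100.   25.1   8.6]
baseL [ 35.  -21.4   8.7]
baseR [35.1 22.4  8.7]
rearcollar [-27.    1.2   8.7]
bar from scene est [123.8  -0.3  71.4] wrist: [110.5  -0.   35.4]
```

```bash
python3 -m crank '[[0,0,0.05,0],[0,0,0.09,0],[0,0,0.112,0],[0,0,0.112,0],[0,0,0.112,0]]' |grep -E "clock|pos|ft"
python3 -m crank '[[0.03,0,0,0],[0.06,0,0,0],[0.08,0,0,0],[0.08,0,0,0]]' |grep -E "clock|pos|ft|grip"
python3 t.py .467 .0597 .0247 84.6
```

```text
clock: 11.15
position: [0.4553, -0.0626, 0.0269]
ft_force: [0.3, -0.6, -2.0]
clock: 11.48
position: [0.4592, -0.0292, 0.0275]
ft_force: [-0.6, -1.5, -0.8]
grip_width: 0.217
t 11.48 pos [ 0.4592 -0.0292  0.0275] ang 84.42 F [-0.6 -1.5 -0.8] grip 0.217 zaxis [ 0.001 -0.    -1.   ] -> [ 0.2232 -0.0022  0.0069] yaw -0.003
```

```bash
python3 -m crank '[[0.02,-0.001,0.002,0],[0.04,-0.002,0.004,0],[0.06,-0.002,0.004,0],[0.075,-0.002,0.004,0],[0.075,-0.002,0.004,0]]' |grep -E "clock|pos|ft|grip"
python3 -m crank '[[0.015,0,0,0],[0.025,0,0,0],[0.03,0,0,0],[0.03,0,0,0]]' |grep -E "clock|pos|ft|grip"
python3 t.py .467 .0597 .0247 84.6
```

```text
clock: 11.9
position: [0.4606, 0.0015, 0.0249]
ft_force: [-2.5, 1.6, -1.6]
grip_width: 0.215
clock: 12.23
position: [0.4624, 0.0121, 0.0252]
ft_force: [0.3, 0.3, -1.6]
grip_width: 0.214
t 12.23 pos [0.4624 0.0121 0.0252] ang 84.35 F [ 0.3  0.3 -1.6] grip 0.214 zaxis [ 0.001  0.    -1.   ] -> [ 0.1197 -0.0003  0.0013] yaw -0.004
```

```bash
python3 -m crank '[[0.005,0,0,0],[0.008,0,0,0],[0.008,0,0,0]]' |grep -E "clock|pos|ft|grip"
python3 - <<'E'
from h import *
c=snap("wrist")
cv2.imwrite("pics/i.png",c["color"][:260,120:460,::-1].repeat(2,0).repeat(2,1))
E
```

```text
clock: 12.48
position: [0.4624, 0.014, 0.025]
ft_force: [0.6, -2.3, -1.1]
grip_width: 0.219
```

View pics/i.png

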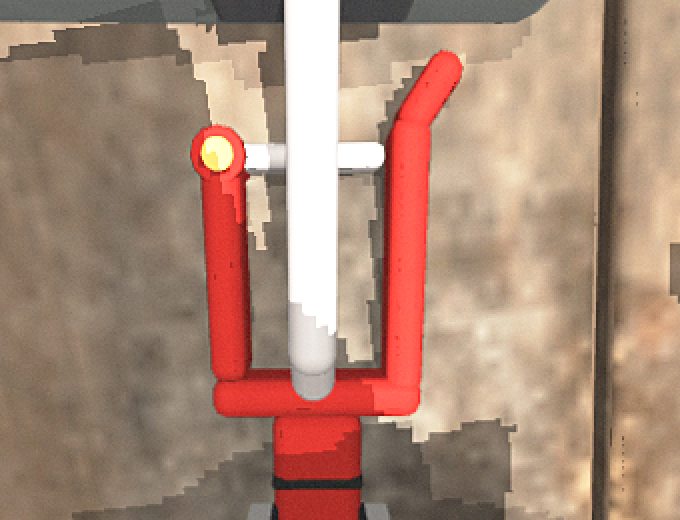

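The gate has shut: it lies straight across at (315,155) behind the upright, which sits at the throat bottom at (313,385). I'll set the hook down and let go.

```bash
python3 -m crank '[[-0.004,0,0.002,0],[-0.004,0,0.003,0],[-0.004,0,0.003,0]]' |grep -E "clock|pos|ft"
python3 -m crank '[[0,0,0,0],[0,0,0,0],[0,0,0,0],[0,0,0,0]]' -0.1 |grep -E "clock|ft|grip|pos"
python3 -m crank '[[0,0,-0.02,0],[0,0,-0.06,0],[0,0,-0.12,0],[0,0,-0.2,0],[0,0,-0.28,0]]' |grep -E "clock|ft|grip"
python3 -m crank '[[-0.1,0,-0.1,0],[-0.2,0,-0.1,0],[-0.2,0,-0.1,0],[-0.2,0,-0.1,0],[-0.2,0,-0.1,0]]' |grep -E "clock|pos"
python3 - <<'E'
from h import *
c=snap("wrist");s=snap("scene")
a=cv2.resize(c["color"][:,:,::-1],(480,360)); b=cv2.resize(s["color"][200:300,130:260,::-1],(468,360))
cv2.imwrite("pics/j.png",cv2.resize(np.hstack([a,b]),(800,304)))
E
```

```text
clock: 12.78
position: [0.4625, 0.0136, 0.0246]
ft_force: [-5.3, 1.9, 12.5]
clock: 13.12
position: [0.4622, 0.013, 0.0238]
ft_force: [0.2, 0.6, 0.2]
grip_width: 0.45
clock: 13.53
ft_force: [0.9, -0.4, 0.2]
grip_width: 0.448
clock: 13.95
position: [0.4541, -0.0669, 0.1761]
```

View pics/j.png

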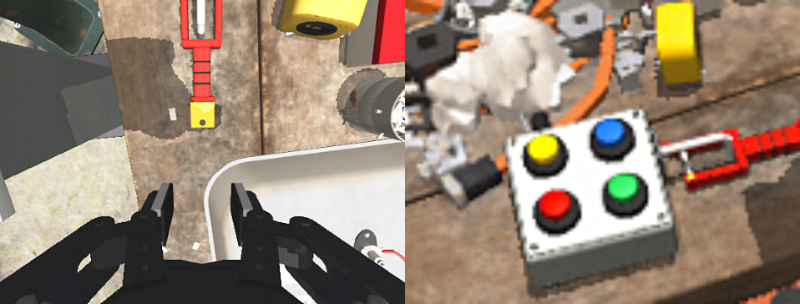

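The hook lies flat on the bench, locked round the bar, and the gripper is clear of it. All four caps are up, and the tape measure and tin are where they were.

```bash
python3 -c "
from workcell import manip; print(manip.hand_in())"
```

```text
the job is handed in; nothing more can be done
None
```

I pressed yellow, blue and red in order, each down to its stop and released, left green alone, snapped the hook onto the staple bar with its gate shut and lying flat, and handed the job in at about 14 s; yellow's press peaked at 45 N through the fingertips (40 N is the limit for the arm or gripper body), and no verdict came back.

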